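Open the pantry drinks lock box with its worn two-dial code lock

ROBOT

A 6-joint arm with a two-finger parallel gripper is mounted at the origin on the work surface. World frame = base frame: x ahead of the robot, y to its left, z up, the work surface at z = 0. Lengths are in m, angles in rad, forces in N, time in s.
With the tool pointing down it reaches from about 0.4 to 0.825 m from the base axis. Payload 7 kg.
Tool frame: the origin (TCP) lies at the very end of the fingers, on their centre line; the grasp point (between the pads) lies 19 mm behind it; z points along the fingers, y is the line along which they close (so a half turn about z gives the same grasp; the last joint's range is limited). The gripper opens to 85 mm and grips with 20 to 120 N. Pads are 22 mm wide; open, the fingers measure 114 mm over their backs; the gripper's body (76 mm by 85 mm) begins 54 mm behind the grasp point. The pads swing forward as they close: fully open they stand 13 mm farther back than shut.
Start: joints at [-1.054, 0.359, 0.012, 0, -1.224, -0.288], TCP at [0.153, -0.657, 0.231] pointing down, gripper open.
Joint ranges: [-3.07, 3.07], [-1.43, 2.12], [-1.02, 1.25], [-3.03, 1.67], [-3.05, -0], [-3.03, 3.03]. Speed limits (rad/s): [2.39, 2.39, 3.01, 3.14, 3.14, 3.14].

INTERFACE

Orientations are given as a rotation vector (axis times angle).
In Python, from bench import bot gives the robot as it stands.
- The arm moves only by the tool apply_moves, never from a script. Its argument "deltas" is a list of rows, each a list of 5 numbers: the shift along the tool's x, y, z in mm, then the turn about the tool's z in rad, then the opening, from 0 (shut) to 1 (fully open). A call has 1 to 5 rows; each row shifts and turns the commanded pose from where the row before left it, along the tool's axes as they then stand; what a row does not reach is not made up. A row lasts 1/10 s, in which the tool goes at most 50 mm and 8.59 degrees, less where a joint would pass 70% of its speed; a pose out of reach is approached as far as the arm can. A call is refused whole if a number of a shift passes 50 or a number of a turn 0.15, either way. A call with a gripper value outside its range is refused whole. The fingers move at their own pace and stop on an object; "force" is the grip in N (left out, the last holds). Time passes only in rows, so rows that do not move let the fingers close. It gives the time, the measured TCP pose, the force, the opening and the grip force at its end, in the units of the state.
- bot.state(): the state, without advancing time (a new reading comes with each control period).
- bot.read_camera(name): name is "scene" or "top"; returns a dict with "frame" (480x640x3 uint8, red, green, blue), "depth" (480x640 float32, m along the optical axis (not along the pixel's ray), 0 where there is no reading), "mtx" (3x3 intrinsics, pixels), "dist" ([k1, k2, p1, p2, k3] as OpenCV has them; the pictures are not rectified), "cam_to_world" (4x4, takes a point from camera to world coordinates). Camera axes: x right, y down, z forward; pixel columns grow to the right and rows downward; lengths in m; the calibration is good to about 2 mm. A picture is of the moment at which its call begins.
- bot.job_done(): hands the job in; it is judged then, once.
The state is a dict: "time": time; "qpos": joint angles; "qvel": joint speeds; "joint_torque": joint torques, N m; "eef_pos": TCP position; "tcp_rot": TCP orientation; "contact_force": force on the tool from outside, world axes, zero at the start; "ft_torque": the same for the moment, N m; "gripper_width": finger opening in m; "grip_force": force on a finger pad.
Only numpy, scipy, OpenCV 4.12 (cv2) and the standard library are available. Lean on these libraries where they do the work, as an engineer would, in place of code of your own. Each camera call takes 0.05 s, during which the arm holds its last target. There are 200 camera calls.

TASK

The code of the drinks box is 2 on the left dial, then 4 on the right dial. The lock is worn and each dial catches only somewhere past its number, before the next one: turn first the left dial counter-clockwise past its 2, then the right dial clockwise past its 4, each gently until you feel it catch, and do not force a dial once caught or the cover while locked. Then slide the cover fully open, let go, and leave the things around the box where they stand.

Things in the scene. Friction and masses are not known exactly. Their poses are not given: they have to be found in the camera images.
- lockbox: blue steel lock box fixed to the worktop, 240 mm (x) by 280 (y) by 100 high. Origin: at table height on the middle line in y, 115 mm behind the front (-x) wall. +x to the rear (away from the robot at yaw 0), +y left, z up. The front 112 mm is a deck, top 100 mm up, with the two dials; behind it the roof is a sliding cover (left half) and a fixed half (right).
- deck_centre (a point): point on the deck midway between the dials, at box x -62, y 0, z 100 mm. The white plate here has black numbers 1 to 5 around each dial: number n lies at dial angle (3 - n) x 0.70 rad: 1 at +1.40 (left), 2 at +0.70, 3 at 0 (to the rear), 4 at -0.70, 5 at -1.40.
- left_grip (a point): on the vertical axis of the left dial, 129 mm above the table, box x -62, y +68 mm. Black bar knob, 42 mm long, 12 wide, from 107 to 139 mm above the table, on a round skirt 42 mm across with its top at 107 mm. A red stripe marks the pointer end; the point's x axis points to it. Nothing tall within 70 mm of the axis. Grip across the 12 mm from above.
- left_dial (a joint): angle of the left dial, rad, -1.5 to 1.5, 0 when its pointer is along box +x, positive counter-clockwise from above. Starts at -0.2 to 0.3. Friction 0.05 to 0.12 N m. Its gate lies 0.04 to 0.50 past number 2 (at 0.74 to 1.20), anew each time; within +-0.05 of it the sprung bolt drops in and the dial is caught: it then stops dead after 0.1 rad of play at most.
- right_grip (a point): grip point of the right dial, same shape and heights as the left dial; box x -62, y -68 mm.
- right_dial (a joint): angle of the right dial, same range, sense and friction. Starts at -0.3 to 0.2. Its gate lies 0.04 to 0.50 past number 4, clockwise (at -0.74 to -1.20), as wide as the left one. It catches only once the left dial is caught.
- cover_grip (a point): grip point of the cover's black handle, 128 mm above the table: upright bar 54 mm long (box x), 14 mm wide (box y), 30 mm high (107 to 137 mm above the table). Closed, it is at box frame x +61, y +71 mm. The cover is an aluminium plate 120 by 118 mm.
- cover (a joint): opening of the sliding cover in m, 0 closed to 0.10 at its end stop; it slides to the box's -y (right), friction about 3 N, and stays where it is left. While locked it has 1.5 mm of play and then the bolt holds it. Once both dials are caught it slides freely.
- oil_bottle: green glass bottle, 64 mm across, 170 mm high, upright near the box; origin at the centre of its underside. To be left alone.
- jar: amber glass jar with brass lid, 76 mm across, 110 mm high; origin at the centre of its underside. To be left alone.
- can: red can, 72 mm across, 100 mm high; origin at the centre of its underside. To be left alone.
- lock_frame: fixed frame of the lock inside the box, out of sight under the deck; same origin and axes as the box. It carries the bolt, which a spring of about 5 N drives 14 mm out of the cover's catch: 6 mm once the left dial is caught, the rest once the right one is. It bears on a dial 30 mm from its axis: turning a caught dial with 0.3 N m presses 10 N on it; over 25 N, by dial or cover, forces the lock.

How it is judged:
By the outcome, as a careful person would: the job done as asked, in the order asked, and still so for the second after the job is handed in, with the robot touching nothing.
It also fails if it takes over 72 s, if anything falls off the work surface, if the arm or the gripper's body presses on something with over 40 N, if the wrist force passes 120 N, or if a joint passes its speed limit or range.

## Working session

There is one attempt and no reset: what is moved stays moved. The work goes in short steps, Python scripts to look and compute and a tool call to move; the robot and the scene stay as the last step left them, time stands still between calls to the robot, and variables do not carry over. Pictures are saved under pics/ and viewed, at most 10 in all, crops included, and the job is handed in when it is done.

Besides the shell and the picture viewer there is one more tool, called after "Call:" as a command line: name --pt "numbers of a row" for each row, then --argument value for the rest. apply_moves: Moves the arm, as the interface text tells. Its arguments: {"type":"object","properties":{"deltas":{"type":"array"},"force":{"type":"number"}},"required":["deltas"]}

```bash
mkdir -p pics
python3 - <<'E'
from bench import bot
import cv2,pickle
for n in("top","scene"):
    c=bot.read_camera(n); pickle.dump(c,open(n+'.pkl','wb')); cv2.imwrite(f'pics/{n}0.png',c['frame'][:,:,::-1])
    print(n,c['mtx'],c['dist'],c['cam_to_world'])
print(bot.state())
E
```

```text
top [[453.08096735   0.         318.23441749]
 [  0.         453.08096735 234.86504029]
 [  0.           0.           1.        ]] [-0.1006996  0.         0.         0.         0.       ] [[-0.02495038 -0.99787568  0.0601797   0.57713718]
 [-0.99958992  0.02574885  0.01252922  0.0337445 ]
 [-0.01405216 -0.05984241 -0.99810892  1.11132427]
 [ 0.          0.          0.          1.        ]]
scene [[579.56097839   0.         326.15051371]
 [  0.         579.56097839 245.99599381]
 [  0.           0.           1.        ]] [0.06651718 0.         0.         0.         0.        ] [[ 0.9126511   0.22355448 -0.34218614  1.00905584]
 [ 0.40831704 -0.53669821  0.73839842 -0.69480882]
 [-0.01857842 -0.81362056 -0.58109932  0.70772875]
 [ 0.          0.          0.          1.        ]]
{'time': 0.1, 'qpos': array([-1.05390841e+00,  3.59328537e-01,  1.11569117e-02, -2.84054903e-04,
       -1.22409623e+00, -2.88092939e-01]), 'qvel': array([-0.00023924, -0.00052876,  0.00203907,  0.0009412 , -0.00040653,
       -0.00052609]), 'joint_torque': array([-1.55924583e-03, -5.84766769e+01,  2.94108725e+01,  6.95449814e+00,
       -3.17471786e-03, -1.40864080e-05]), 'eef_pos': array([ 0.15295974, -0.65700657,  0.230456  ]), 'tcp_rot': array([ 3.58418188e-01, -3.12074638e+00, -2.29085888e-03]), 'contact_force': array([-0.14169339, -0.0246138 , -0.01370843]), 'ft_torque': array([ 0.0074832 , -0.03564139,  0.01545775]), 'grip_force': 0.0, 'gripper_width': 0.08508666138867577}
```

View pics/top0.png

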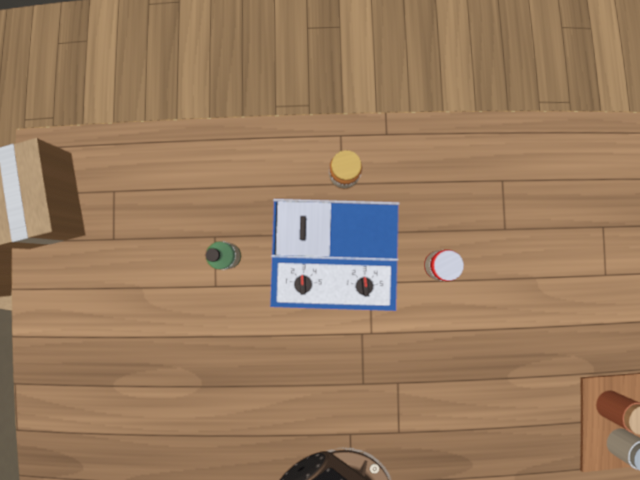

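View pics/scene0.png

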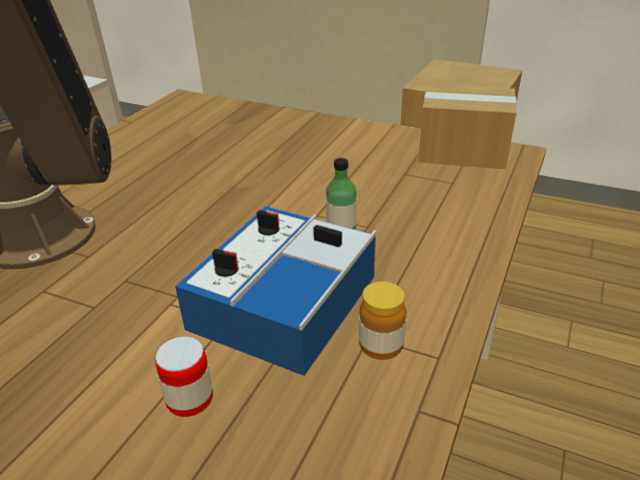

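The top view shows the box spanning (272,200) to (398,310), with dials at about (303,285) and (365,287) and the handle at (303,228). The bottle is at (220,256), the can at (447,265) and the jar at (346,167). The scene view agrees with this layout.

```bash
cat > h.py <<'E'
import cv2,numpy as np,pickle
def ray(c,uv,z):
    p=cv2.undistortPoints(np.array(uv,float).reshape(-1,1,2),c['mtx'],c['dist'])[:,0]
    d=np.c_[p,np.ones(len(p))]@c['cam_to_world'][:3,:3].T; o=c['cam_to_world'][:3,3]
    return o+d*((np.atleast_1d(z)-o[2])/d[:,2])[:,None]
def proj(c,P):
    T=np.linalg.inv(c['cam_to_world']); 
    return cv2.projectPoints(np.array(P,float),cv2.Rodrigues(T[:3,:3])[0],T[:3,3],c['mtx'],c['dist'])[0][:,0]
E
python3 - <<'E'
from h import *
c=pickle.load(open('top.pkl','rb'))
f=c['frame'][190:320,262:412,::-1]
cv2.imwrite('pics/crop.png',cv2.resize(f,None,fx=5.3,fy=4.6*5.3/4.6*0.85 if 0 else 4.6,interpolation=cv2.INTER_CUBIC))
# blue/white box mask fit: dark knob tops & red by colour
im=c['frame'].astype(int); 
s=np.zeros(im.shape[:2],bool); s[195:315,265:405]=1
blk=(im.max(2)<60)&s; red=(im[...,0]>120)&(im[...,1]<80)&(im[...,2]<80)&s
for n,m in(('blk',blk),('red',red)):
    k,l,st,ce=cv2.connectedComponentsWithStats(m.astype(np.uint8))
    for i in range(1,k):
        if st[i,4]>6: print(n,st[i],ce[i],ray(c,[ce[i]],.139)[0].round(4))
E
```

```text
blk [304 277   2  15  18] [304.83333333 283.        ] [0.5333 0.0772 0.139 ]
blk [361 279   4  16  28] [362.32142857 286.78571429] [ 0.5222 -0.0455  0.139 ]
blk [368 287   2   5   9] [368.44444444 289.22222222] [ 0.5167 -0.0584  0.139 ]
red [300 276   4  10  26] [301.84615385 279.96153846] [0.54   0.0834 0.139 ]
red [363 278   4   9  26] [364.92307692 281.84615385] [ 0.5326 -0.0514  0.139 ]
```

View pics/crop.png

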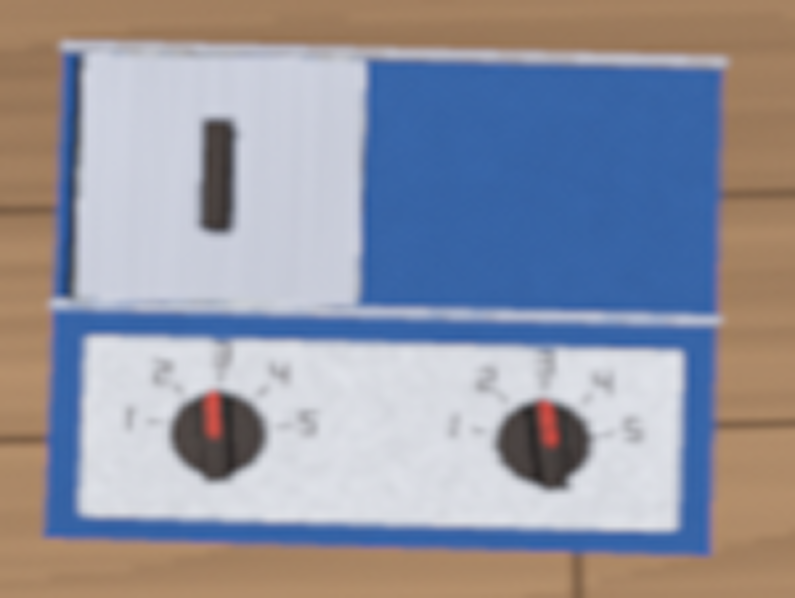

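The crop shows the plate corners at (84,334), (685,349), (681,532) and (78,518). The skirts are at (218,436) and (544,442), and the handle top spans (205..235, 120..231). The left pointer is near 3, and the right pointer is turned slightly left of 3.

Run:
```python
from h import *
from scipy.optimize import least_squares
c=pickle.load(open('top.pkl','rb'))
px=lambda u,v:(262+(u+.5)/5.3-.5,190+(v+.5)/4.6-.5)
# box points (m) and crop pixels
B=[(-.062,.068,.107,218,436),(-.062,-.068,.107,544,442),(.061,.071,.137,219,175),(-.115,.14,.1,45,537),(-.115,-.14,.1,711,554)]
P=np.array([b[:3] for b in B]);U=np.array([px(*b[3:]) for b in B])
W=ray(c,U,P[:,2]); print(W.round(4))
def f(q):
    R=np.array([[np.cos(q[2]),-np.sin(q[2])],[np.sin(q[2]),np.cos(q[2])]]); return (P[:,:2]@R.T+q[:2]-W[:,:2]).ravel()
r=least_squares(f,[.6,0,0]); print(r.x,(r.fun*1e3).round(1))
q=r.x; R=np.array([[np.cos(q[2]),-np.sin(q[2])],[np.sin(q[2]),np.cos(q[2])]])
pc=ray(c,[px(84,334),px(685,349),px(681,532),px(78,518)],.1).mean(0); print('plate centre',pc,'exp',R@[-.062,0]+q[:2])
for n,p in(('L',(-.062,.068)),('R',(-.062,-.068)),('H',(.061,.071))): print(n,(R@p+q[:2]).round(4))
for n,a,b in(('L',(211,392),(214,437)),('R',(543,403),(550,447))):
    w=ray(c,[px(*a),px(*b)],.139); d=(w[0]-w[1])[:2]; print(n,'angle',np.arctan2(d[1],d[0])-q[2],np.linalg.norm(d),w.round(4).tolist())
for n,uv,z in(('bottle',(213,255),.17),('can',(447,265),.1),('jar',(346,162),.11)): print(n,ray(c,[uv],z))
# depth points of deck in box frame from scene camera: check
s=pickle.load(open('scene.pkl','rb'))
print(proj(s,[(*(R@p[:2]+q[:2]),p[2]) for p in P]))
# scene: red stripe
im=s['frame'].astype(int);m=(im[...,0]>110)&(im[...,1]<70)&(im[...,2]<70)
k,l,st,ce=cv2.connectedComponentsWithStats(m.astype(np.uint8))
for i in range(1,k):
    if st[i,4]>8: print(st[i],ce[i])
cv2.imwrite('pics/scrop.png',cv2.resize(s['frame'][195:315,170:385,::-1],None,fx=3.7,fy=3.7,interpolation=cv2.INTER_CUBIC))
```

```text
[[ 0.5289  0.0834  0.107 ]
 [ 0.5227 -0.0524  0.107 ]
 [ 0.6523  0.0786  0.137 ]
 [ 0.4815  0.1576  0.1   ]
 [ 0.4664 -0.1216  0.1   ]]
[ 0.5881101   0.0117954  -0.05391877] [ 0.9 -0.3 -0.1 -0.4  0.5  0.8 -0.6  0.2 -0.7 -0.2]
plate centre [0.52814541 0.01491209 0.1       ] exp [0.5262002  0.01513674]
L [0.5299 0.083 ]
R [ 0.5225 -0.0528]
H [0.6528 0.0794]
L angle 0.0883898726950435 0.020934237765023886 [[0.551, 0.0841, 0.139], [0.5301, 0.0834, 0.139]]
R angle 0.16265974059592114 0.020595916578605464 [[0.5425, -0.0498, 0.139], [0.522, -0.052, 0.139]]
bottle [[0.59733977 0.26700286 0.17      ]]
can [[ 0.56313747 -0.23998379  0.1       ]]
jar [[ 0.79941062 -0.01996456  0.11      ]]
[[268.24576425 226.88616303]
 [225.97528754 266.78005526]
 [327.07439068 228.58676473]
 [264.97837696 205.49623635]
 [174.47141559 285.61993534]]
[267 212  11   5  18] [272.22222222 213.83333333]
[224 251  14  16  34] [231.91176471 255.91176471]
[156 349  51  38 788] [183.60025381 373.39593909]
[367 350  29   9 123] [381.26829268 355.04878049]
[166 389  47  28 303] [191.43564356 408.45544554]
```

View pics/scrop.png

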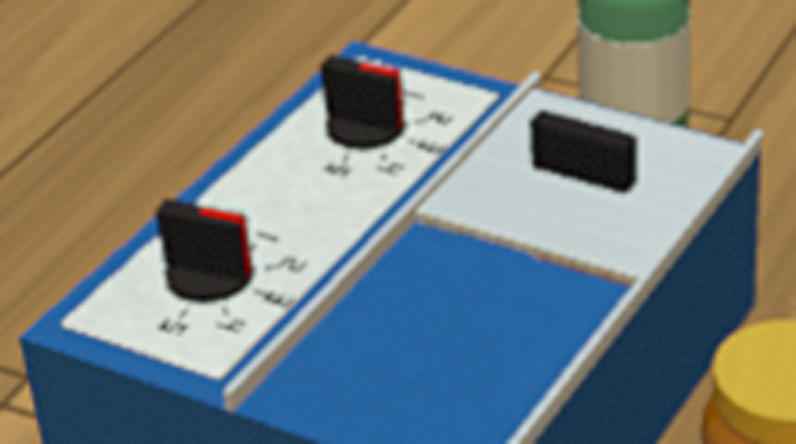

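The box yaw is -0.054, and the residuals are under 1 mm. The left dial is at (0.530, 0.083) at about 0.09 rad, and the right dial is at (0.5225, -0.053) at about 0.16 rad. I'm moving above the left dial.

Call:
apply_moves --pt "0 0 0 0.1 1" --pt "0 0 0 0.095 1" --pt "-20 36 0 0 1" --pt "-20 36 0 0 1" --pt "-20 36 0 0 1" --force 30

```text
time: 0.6
eef_pos: [0.2094, -0.546, 0.2305]
tcp_rot: [0.051, -3.14, -0.002]
contact_force: [1.2, -0.7, 1.1]
gripper_width: 0.0852
grip_force: 0.0
```

Call:
apply_moves --pt "-20 36 0 0 1" --pt "-20 36 0 0 1" --pt "-20 36 0 0 1" --pt "-20 36 0 0 1" --pt "-20 36 0 0 1"

```text
time: 1.1
eef_pos: [0.3035, -0.3625, 0.2311]
tcp_rot: [0.053, -3.141, -0.0]
contact_force: [1.8, 0.2, -0.1]
gripper_width: 0.0853
grip_force: 0.0
```

Call:
apply_moves --pt "-20 36 0 0 1" --pt "-20 36 0 0 1" --pt "-20 36 0 0 1" --pt "-20 36 0 0 1" --pt "-20 36 0 0 1"

```text
time: 1.6
eef_pos: [0.3973, -0.1792, 0.2313]
tcp_rot: [-0.053, 3.141, 0.0]
contact_force: [0.8, -0.5, -0.2]
gripper_width: 0.0855
grip_force: 0.0
```

Call:
apply_moves --pt "-20 36 0 0 1" --pt "-20 36 0 0 1" --pt "-20 36 0 0 1" --pt "-20 36 0 0 1" --pt "-20 36 0 0 1"

```text
time: 2.1
eef_pos: [0.4912, 0.0041, 0.2312]
tcp_rot: [0.054, -3.141, -0.0]
contact_force: [1.4, -0.1, 0.0]
gripper_width: 0.0848
grip_force: 0.0
```

```bash
cat >> h.py <<'E'
from scipy.spatial.transform import Rotation as Ro
def go(x,y,z,yaw):
    from bench import bot
    s=bot.state();R=Ro.from_rotvec(s['tcp_rot']).as_matrix()
    a=np.arctan2(R[1,0],R[0,0]); t=-((yaw-a+np.pi/2)%np.pi-np.pi/2)
    print('t',round(s['time'],2),'pos',s['eef_pos'].round(4),'yaw',round(a,3),'dmm',(R.T@(np.array([x,y,z])-s['eef_pos'])*1e3).round(1),'turn',round(t,3),'w',round(s['gripper_width'],4),'g',s['grip_force'],'F',s['contact_force'].round(1),'T',s['ft_torque'].round(3),'q6',s['qpos'][5].round(2),'tilt',R[:,2].round(3))
E
python3 -c "
from h import *
go(.53,.083,.113,.034)"
```

```text
t 2.1 pos [0.4912 0.0041 0.2312] yaw -3.107 dmm [-41.5  77.5 118.2] turn 0.0 w 0.0848 g 0.0 F [ 1.4 -0.1  0. ] T [-0.092 -0.07  -0.018] q6 -1.95 tilt [-0.  0. -1.]
```

Call:
apply_moves --pt "-10 19 0 0 0.6" --pt "-10 19 0 0 0.6" --pt "-10 19 0 0 0.6" --pt "-10 19 0 0 0.6" --pt "0 0 0 0 0.6"

```text
time: 2.6
eef_pos: [0.5296, 0.0816, 0.231]
tcp_rot: [0.055, -3.141, 0.0]
contact_force: [-0.9, 0.1, -0.1]
gripper_width: 0.0515
grip_force: 0.0
```

Run:
```python
from h import *
from bench import bot
go(.53,.083,.113,.034);print(bot.state()['qpos'])
c=bot.read_camera('scene');cv2.imwrite('pics/s1.png',cv2.resize(c['frame'][140:320,180:400,::-1],None,fx=3.3,fy=3.3))
```

```text
t 2.6 pos [0.5296 0.0816 0.231 ] yaw -3.107 dmm [ -0.5   1.4 118. ] turn 0.001 w 0.0515 g 0.0 F [-0.9  0.1 -0.1] T [-0.026  0.024 -0.004] q6 -2.06 tilt [-0. -0. -1.]
[ 5.19079688e-01  1.29977443e-01 -2.94835514e-01  1.26377718e-04
 -1.14610571e+00 -2.05519516e+00]
```

Call:
apply_moves --pt "0 1.4 30 0 0.6" --pt "0 0 30 0 0.6" --pt "0 0 30 0 0.6" --pt "0 0 18 0 0.6" --pt "0 0 10 0 0.5"

```text
time: 3.15
eef_pos: [0.5274, 0.0802, 0.1117]
tcp_rot: [0.052, -3.139, 0.002]
contact_force: [-0.4, -0.2, -0.1]
gripper_width: 0.043
grip_force: 0.0
```

Run:
```python
from h import *
from bench import bot
go(.53,.083,.113,.034)
c=bot.read_camera('scene');cv2.imwrite('pics/s2.png',cv2.resize(c['frame'][140:320,180:400,::-1],None,fx=3.3,fy=3.3))
```

```text
t 3.15 pos [0.5274 0.0802 0.1117] yaw -3.109 dmm [-2.7  2.7 -1.3] turn -0.001 w 0.043 g 0.0 F [-0.4 -0.2 -0.1] T [ 0.    -0.016  0.007] q6 -2.06 tilt [-0.002 -0.001 -1.   ]
```

View pics/s2.png

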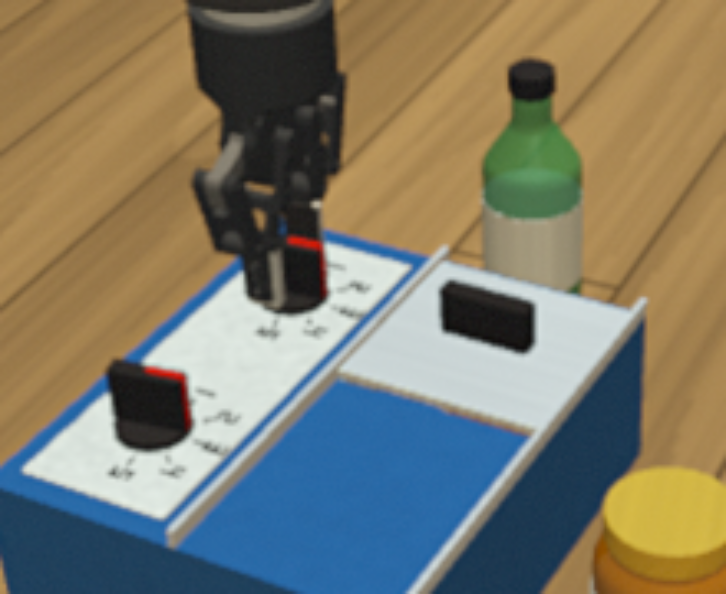

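The fingers straddle the left bar, with the near finger at about (265,280), and are clear of the skirt. I'll let it settle and check.

Call:
apply_moves --pt "0 0 0 0 0.5" --pt "0 0 0 0 0.5" --pt "0 0 0 0 0.5"

```text
time: 3.5
eef_pos: [0.529, 0.0814, 0.1145]
tcp_rot: [-0.053, 3.139, 0.001]
contact_force: [-0.2, -0.7, 0.7]
gripper_width: 0.0423
grip_force: 0.0
```

```bash
python3 -c "
from h import *
go(.53,.083,.113,.034)"
```

```text
t 3.5 pos [0.529  0.0814 0.1145] yaw -3.108 dmm [-1.   1.6  1.5] turn -0.0 w 0.0423 g 0.0 F [-0.2 -0.7  0.7] T [-0.006  0.006 -0.042] q6 -2.06 tilt [ 0.002  0.001 -1.   ]
```

Call:
apply_moves --pt "-1 1.6 1 0 0.3" --pt "0 0 0 0 0.0" --pt "0 0 0 0 0.0" --pt "0 0 0 0 0.0" --pt "0 0 0 0 0.0" --force 40

```text
time: 4.0
eef_pos: [0.5296, 0.0829, 0.1128]
tcp_rot: [-0.053, 3.14, 0.0]
contact_force: [-0.2, 0.2, 6.0]
gripper_width: 0.0113
grip_force: 41.9
```

```bash
python3 -c "
from h import *
go(.53,.083,.113,.034)"
```

```text
t 4.0 pos [0.5296 0.0829 0.1128] yaw -3.108 dmm [-0.4  0.  -0.2] turn 0.0 w 0.0113 g 41.86086416244507 F [-0.2  0.2  6. ] T [ 0.374  0.581 -0.051] q6 -2.06 tilt [ 0.001  0.    -1.   ]
```

The left dial is gripped at a width of 11.3 mm. I'm lowering the grip force so it acts as a torque limiter (22 N × 22 mm ≈ 0.5 Nm, below the forcing level of 0.75 Nm), then lifting 1 mm and turning counter-clockwise to just short of 2.

Call:
apply_moves --pt "0 0 -1 0 0.0" --pt "0 0 0 -0.05 0.0" --pt "0 0 0 -0.1 0.0" --pt "0 0 0 -0.05 0.0" --force 22

```text
time: 4.4
eef_pos: [0.5295, 0.083, 0.1128]
tcp_rot: [-0.371, 3.119, 0.001]
contact_force: [2.4, 1.1, -3.5]
gripper_width: 0.0113
grip_force: 40.7
```

```bash
python3 -c "
from h import *
go(.53,.083,.114,.034)"
```

```text
t 4.4 pos [0.5295 0.083  0.1128] yaw -2.905 dmm [-0.5 -0.1 -1.2] turn 0.203 w 0.0113 g 40.72349667549133 F [ 2.4  1.1 -3.5] T [ 0.549 -0.878 -0.136] q6 -1.85 tilt [ 0.  0. -1.]
```

Call:
apply_moves --pt "0 0 0 -0.1 0.0" --pt "0 0 0 -0.1 0.0" --pt "0 0 0 -0.1 0.0" --pt "0 0 0 0 0.0"

```text
time: 4.8
eef_pos: [0.5295, 0.083, 0.1129]
tcp_rot: [-0.831, 3.029, 0.001]
contact_force: [2.7, 2.0, -5.0]
gripper_width: 0.0113
grip_force: 40.4
```

```bash
python3 -c "
from h import *
go(.53,.083,.114,.034)"
```

```text
t 4.8 pos [0.5295 0.083  0.1129] yaw -2.606 dmm [-0.4 -0.3 -1.1] turn 0.501 w 0.0113 g 40.449838042259216 F [ 2.7  2.  -5. ] T [ 0.823 -1.061  0.101] q6 -1.56 tilt [ 0.  0. -1.]
```

Call:
apply_moves --pt "0 0 0 0 0.25" --pt "0 0 0 0 0.25" --pt "0 0 0 0 0.0" --pt "0 0 0 0 0.0" --pt "0 0 0 0 0.0" --force 22

```text
time: 5.3
eef_pos: [0.5289, 0.0826, 0.1134]
tcp_rot: [0.828, -3.03, -0.0]
contact_force: [-1.9, 0.7, 2.7]
gripper_width: 0.0116
grip_force: 26.0
```

```bash
python3 -c "
from h import *
go(.53,.083,.114,.536)"
```

```text
t 5.3 pos [0.5289 0.0826 0.1134] yaw -2.608 dmm [-1.1 -0.2 -0.6] turn -0.003 w 0.0116 g 25.95868706703186 F [-1.9  0.7  2.7] T [0.344 0.951 0.077] q6 -1.56 tilt [-0. -0. -1.]
```

Call:
apply_moves --pt "0 0 0 -0.04 0.0" --pt "0 0 0 -0.04 0.0" --pt "0 0 0 0 0.0"

```text
time: 5.6
eef_pos: [0.529, 0.0827, 0.1134]
tcp_rot: [0.949, -2.994, -0.0]
contact_force: [-2.5, 1.3, 3.2]
gripper_width: 0.0117
grip_force: 26.1
```

```bash
python3 -c "
from h import *
go(.53,.083,.114,.616)"
```

```text
t 5.6 pos [0.529  0.0827 0.1134] yaw -2.528 dmm [-1.  -0.3 -0.6] turn -0.002 w 0.0117 g 26.06163114309311 F [-2.5  1.3  3.2] T [ 0.385  1.136 -0.005] q6 -1.48 tilt [-0. -0. -1.]
```

Call:
apply_moves --pt "0 0 0 -0.025 0.0" --pt "0 0 0 -0.025 0.0" --pt "0 0 0 0 0.0"

```text
time: 5.9
eef_pos: [0.529, 0.0826, 0.1133]
tcp_rot: [1.025, -2.969, 0.0]
contact_force: [-4.0, 0.6, 4.7]
gripper_width: 0.0115
grip_force: 26.3
```

```bash
python3 -c "
from h import *
go(.53,.083,.114,.666)"
```

```text
t 5.9 pos [0.529  0.0826 0.1133] yaw -2.477 dmm [-1.  -0.3 -0.7] turn -0.001 w 0.0115 g 26.326063871383667 F [-4.   0.6  4.7] T [0.314 1.646 0.009] q6 -1.43 tilt [-0. -0. -1.]
```

Call:
apply_moves --pt "0 0 0 -0.025 0.0" --pt "0 0 0 -0.025 0.0" --pt "0 0 0 0 0.0"

```text
time: 6.2
eef_pos: [0.529, 0.0826, 0.1134]
tcp_rot: [1.1, -2.942, 0.0]
contact_force: [-3.6, 0.0, 4.5]
gripper_width: 0.0114
grip_force: 26.4
```

```bash
python3 -c "
from h import *
go(.53,.083,.114,.716)"
```

```text
t 6.2 pos [0.529  0.0826 0.1134] yaw -2.426 dmm [-1.  -0.3 -0.6] turn -0.001 w 0.0114 g 26.40273928642273 F [-3.6  0.   4.5] T [0.205 1.789 0.016] q6 -1.38 tilt [-0. -0. -1.]
```

Call:
apply_moves --pt "0 0 0 -0.025 0.0" --pt "0 0 0 -0.025 0.0" --pt "0 0 0 0 0.0"

```text
time: 6.5
eef_pos: [0.529, 0.0826, 0.1133]
tcp_rot: [1.173, -2.914, 0.0]
contact_force: [-5.1, 0.3, 5.0]
gripper_width: 0.0115
grip_force: 26.4
```

```bash
python3 -c "
from h import *
go(.53,.083,.114,.766)"
```

```text
t 6.5 pos [0.529  0.0826 0.1133] yaw -2.376 dmm [-1.  -0.4 -0.7] turn -0.001 w 0.0115 g 26.3925102353096 F [-5.1  0.3  5. ] T [ 0.167  1.708 -0.012] q6 -1.33 tilt [-0. -0. -1.]
```

Call:
apply_moves --pt "0 0 0 -0.025 0.0" --pt "0 0 0 -0.025 0.0" --pt "0 0 0 0 0.0"

```text
time: 6.8
eef_pos: [0.5291, 0.0826, 0.1134]
tcp_rot: [1.246, -2.884, 0.0]
contact_force: [-5.1, 0.3, 4.8]
gripper_width: 0.0112
grip_force: 26.4
```

```bash
python3 -c "
from h import *
go(.53,.083,.114,.816)"
```

```text
t 6.8 pos [0.5291 0.0826 0.1134] yaw -2.326 dmm [-0.9 -0.4 -0.6] turn -0.0 w 0.0112 g 26.38312965631485 F [-5.1  0.3  4.8] T [0.122 1.615 0.062] q6 -1.28 tilt [-0. -0. -1.]
```

Call:
apply_moves --pt "0 0 0 -0.025 0.0" --pt "0 0 0 -0.025 0.0" --pt "0 0 0 0 0.0"

```text
time: 7.1
eef_pos: [0.5291, 0.0826, 0.1133]
tcp_rot: [1.318, -2.851, 0.0]
contact_force: [-4.7, -0.2, 4.3]
gripper_width: 0.0118
grip_force: 26.4
```

```bash
python3 -c "
from h import *
go(.53,.083,.114,.866)"
```

```text
t 7.1 pos [0.5291 0.0826 0.1133] yaw -2.276 dmm [-0.9 -0.4 -0.7] turn -0.0 w 0.0118 g 26.38681948184967 F [-4.7 -0.2  4.3] T [ 0.058  1.625 -0.008] q6 -1.23 tilt [-0. -0. -1.]
```

Call:
apply_moves --pt "0 0 0 -0.025 0.0" --pt "0 0 0 -0.025 0.0" --pt "0 0 0 0 0.0"

```text
time: 7.4
eef_pos: [0.5291, 0.0825, 0.1134]
tcp_rot: [1.388, -2.818, 0.0]
contact_force: [-4.7, 0.1, 4.4]
gripper_width: 0.0115
grip_force: 26.4
```

```bash
python3 -c "
from h import *
go(.53,.083,.114,.916)"
```

```text
t 7.4 pos [0.5291 0.0825 0.1134] yaw -2.226 dmm [-0.9 -0.4 -0.6] turn -0.0 w 0.0115 g 26.375918984413147 F [-4.7  0.1  4.4] T [ 0.013  1.624 -0.015] q6 -1.18 tilt [-0. -0. -1.]
```

Call:
apply_moves --pt "0 0 0 -0.025 0.0" --pt "0 0 0 -0.025 0.0" --pt "0 0 0 0 0.0"

```text
time: 7.7
eef_pos: [0.5291, 0.0825, 0.1134]
tcp_rot: [1.458, -2.783, 0.0]
contact_force: [-4.3, -0.1, 5.6]
gripper_width: 0.0113
grip_force: 26.7
```

```bash
python3 -c "
from h import *
from bench import bot
go(.53,.083,.114,.966)
c=bot.read_camera('scene');cv2.imwrite('pics/s3.png',cv2.resize(c['frame'][170:290,190:350,::-1],None,fx=4.5,fy=4.5,interpolation=cv2.INTER_CUBIC))"
```

```text
t 7.7 pos [0.5291 0.0825 0.1134] yaw -2.177 dmm [-0.9 -0.5 -0.6] turn -0.001 w 0.0113 g 26.681830286979675 F [-4.3 -0.1  5.6] T [-0.145  1.508 -0.378] q6 -1.13 tilt [-0. -0. -1.]
```

View pics/s3.png

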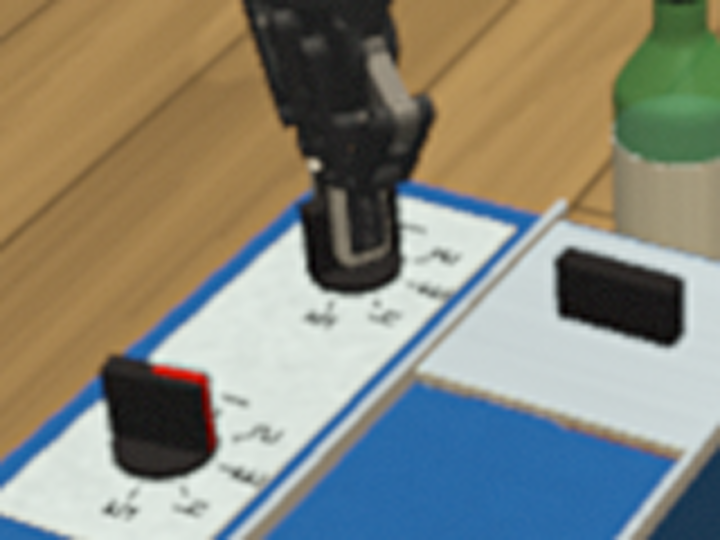

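The bar turned with the gripper. The z torque jumped from about 0 to -0.38 Nm at a dial angle of about 1.02, so the left dial is caught. I'm relieving the torque, letting go and rising.

Call:
apply_moves --pt "0 0 0 0.03 0.0" --pt "0 0 0 0 0.0"

```text
time: 7.95
eef_pos: [0.5291, 0.0826, 0.1134]
tcp_rot: [1.414, -2.805, 0.0]
contact_force: [-5.4, -0.1, 5.5]
gripper_width: 0.0112
grip_force: 26.4
```

```bash
python3 -c "
from h import *
go(.53,.083,.114,.966)"
```

```text
t 7.95 pos [0.5291 0.0826 0.1134] yaw -2.208 dmm [-0.9 -0.4 -0.6] turn -0.032 w 0.0112 g 26.389594674110413 F [-5.4 -0.1  5.5] T [-0.009  1.611 -0.094] q6 -1.16 tilt [-0. -0. -1.]
```

Call:
apply_moves --pt "0 0 0 0 0.5" --pt "0 0 0 0 0.5" --pt "0 0 -10 0 0.5" --pt "0 0 -30 0 0.5" --pt "0 0 -40 0 0.5"

```text
time: 8.45
eef_pos: [0.5285, 0.0823, 0.1933]
tcp_rot: [1.413, -2.802, 0.0]
contact_force: [0.3, 0.7, -0.4]
gripper_width: 0.0428
grip_force: 0.0
```

```bash
python3 -c "
from h import *
from bench import bot
print(bot.state()['qpos'])
go(.5225,-.053,.20,.109)"
```

```text
[ 5.21168761e-01  1.59957089e-01 -3.49526675e-01 -1.36894658e-04
 -1.06461124e+00 -1.15795396e+00]
t 8.45 pos [0.5285 0.0823 0.1933] yaw -2.208 dmm [112.4 -75.6  -6.5] turn 0.825 w 0.0428 g 0.0 F [ 0.3  0.7 -0.4] T [ 0.125 -0.136  0.019] q6 -1.16 tilt [-0.003 -0.002 -1.   ]
```

Call:
apply_moves --pt "0 0 0 -0.145 0.5" --pt "0 0 0 -0.145 0.5" --pt "0 0 0 -0.145 0.5" --pt "0 0 0 -0.145 0.5" --pt "0 0 0 -0.145 0.5"

```text
time: 8.95
eef_pos: [0.5297, 0.0828, 0.1942]
tcp_rot: [-2.323, 2.114, -0.001]
contact_force: [0.1, 0.0, -0.0]
gripper_width: 0.0426
grip_force: 0.0
```

Call:
apply_moves --pt "0 0 0 -0.145 0.5" --pt "0 0 0 -0.145 0.5" --pt "0 0 0 -0.145 0.5" --pt "0 0 0 -0.145 0.5" --pt "0 0 0 -0.145 0.5"

```text
time: 9.45
eef_pos: [0.5296, 0.0828, 0.1941]
tcp_rot: [-2.922, 1.153, -0.001]
contact_force: [-0.3, -0.5, -0.1]
gripper_width: 0.0426
grip_force: 0.0
```

Call:
apply_moves --pt "0 0 0 -0.145 0.5" --pt "0 0 0 -0.145 0.5" --pt "0 0 0 -0.145 0.5" --pt "0 0 0 -0.145 0.5" --pt "0 0 0 -0.145 0.5"

```text
time: 9.95
eef_pos: [0.5297, 0.0828, 0.1941]
tcp_rot: [-3.141, 0.042, -0.002]
contact_force: [-0.4, 0.7, 0.2]
gripper_width: 0.0427
grip_force: 0.0
```

Call:
apply_moves --pt "0 0 0 -0.145 0.5" --pt "-7 40 0 0 0.5" --pt "-7 40 0 0 0.5" --pt "-7 40 0 0 0.5" --pt "0 13 0 0 0.5"

```text
time: 10.45
eef_pos: [0.5229, -0.0544, 0.1941]
tcp_rot: [3.137, 0.174, 0.001]
contact_force: [0.8, 0.3, 0.9]
gripper_width: 0.0429
grip_force: 0.0
```

Call:
apply_moves --pt "0 0 0 0 0.5" --pt "0 0 0 0 0.5" --pt "0 0 0 0 0.5"

```text
time: 10.75
eef_pos: [0.5236, -0.051, 0.1935]
tcp_rot: [-3.136, -0.177, -0.001]
contact_force: [-0.8, -0.1, -0.3]
gripper_width: 0.0426
grip_force: 0.0
```

```bash
python3 -c "
from h import *
from bench import bot
print(bot.state()['qpos'])
go(.5225,-.053,.114,.109)"
```

```text
[ 2.76140310e-01  1.42970604e-01 -3.69779719e-01 -3.55494544e-05
 -1.05761393e+00  1.40763029e+00]
t 10.75 pos [ 0.5236 -0.051   0.1935] yaw 0.113 dmm [-1.3  1.9 79.5] turn 0.004 w 0.0426 g 0.0 F [-0.8 -0.1 -0.3] T [0.012 0.023 0.016] q6 1.41 tilt [ 0.  0. -1.]
```

Call:
apply_moves --pt "-1 2 20 0 0.5" --pt "0 0 25 0 0.5" --pt "0 0 20 0 0.5" --pt "0 0 10 0 0.5" --pt "0 0 4 0 0.5"

```text
time: 11.25
eef_pos: [0.5223, -0.0532, 0.1135]
tcp_rot: [3.136, 0.178, -0.002]
contact_force: [0.5, -0.3, 0.8]
gripper_width: 0.043
grip_force: 0.0
```

Call:
apply_moves --pt "0 0 0 0 0.5" --pt "0 0 0 0 0.5" --pt "0 0 0 0 0.5"

```text
time: 11.55
eef_pos: [0.5232, -0.0537, 0.1152]
tcp_rot: [-3.136, -0.176, -0.003]
contact_force: [-0.4, -0.3, 0.1]
gripper_width: 0.0427
grip_force: 0.0
```

```bash
python3 -c "
from h import *
from bench import bot
go(.5225,-.053,.114,.109)
c=bot.read_camera('scene');cv2.imwrite('pics/s4.png',cv2.resize(c['frame'][170:290,190:350,::-1],None,fx=4.5,fy=4.5,interpolation=cv2.INTER_CUBIC))"
```

```text
t 11.55 pos [ 0.5232 -0.0537  0.1152] yaw 0.112 dmm [-0.6 -0.8  1.2] turn 0.003 w 0.0427 g 0.0 F [-0.4 -0.3  0.1] T [0.01  0.031 0.005] q6 1.41 tilt [ 0.002  0.    -1.   ]
```

View pics/s4.png

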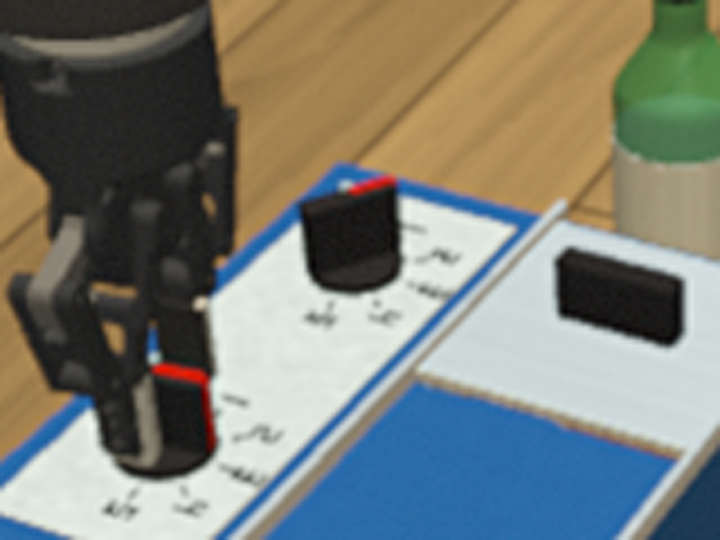

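The left pointer at (375,186) now sits between 2 and 1. The fingers straddle the right bar at (165,410). I'm gripping gently and turning clockwise to just short of 4.

Call:
apply_moves --pt "-0.5 -0.5 0 0 0.3" --pt "0 0 0 0 0.0" --pt "0 0 0 0 0.0" --pt "0 0 0 0 0.0" --pt "0 0 0 0 0.0" --force 22

```text
time: 12.1
eef_pos: [0.522, -0.053, 0.1147]
tcp_rot: [-3.136, -0.176, -0.001]
contact_force: [-2.9, 3.6, 4.7]
gripper_width: 0.0115
grip_force: 21.8
```

```bash
python3 -c "
from h import *
go(.5225,-.053,.114,.109)"
```

```text
t 12.1 pos [ 0.522  -0.053   0.1147] yaw 0.112 dmm [0.5 0.1 0.7] turn 0.003 w 0.0115 g 21.765751540660858 F [-2.9  3.6  4.7] T [1.795 1.014 0.018] q6 1.41 tilt [ 0.     0.001 -1.   ]
```

Call:
apply_moves --pt "0 0 0 0.05 0.0" --pt "0 0 0 0.1 0.0" --pt "0 0 0 0.1 0.0" --pt "0 0 0 0.05 0.0" --pt "0 0 0 0 0.0"

```text
time: 12.6
eef_pos: [0.522, -0.053, 0.1147]
tcp_rot: [-3.127, 0.297, -0.0]
contact_force: [-2.9, 4.3, 5.7]
gripper_width: 0.0115
grip_force: 21.8
```

```bash
python3 -c "
from h import *
go(.5225,-.053,.114,-.191)"
```

```text
t 12.6 pos [ 0.522  -0.053   0.1147] yaw -0.189 dmm [ 0.5 -0.1  0.7] turn 0.002 w 0.0115 g 21.8072909116745 F [-2.9  4.3  5.7] T [1.673 1.002 0.011] q6 1.11 tilt [ 0.     0.001 -1.   ]
```

Call:
apply_moves --pt "0 0 0 0.1 0.0" --pt "0 0 0 0.1 0.0" --pt "0 0 0 0.1 0.0" --pt "0 0 0 0.1 0.0" --pt "0 0 0 0.1 0.0"

```text
time: 13.1
eef_pos: [0.5219, -0.053, 0.1147]
tcp_rot: [-2.955, 1.065, 0.0]
contact_force: [-2.8, 5.3, 6.5]
gripper_width: 0.0117
grip_force: 21.8
```

Call:
apply_moves --pt "0 0 0 0.03 0.0" --pt "0 0 0 0 0.0"

```text
time: 13.3
eef_pos: [0.522, -0.053, 0.1147]
tcp_rot: [-2.94, 1.104, -0.0]
contact_force: [-2.1, 5.1, 4.9]
gripper_width: 0.0118
grip_force: 21.8
```

```bash
python3 -c "
from h import *
go(.5225,-.053,.114,-.719)"
```

```text
t 13.3 pos [ 0.522  -0.053   0.1147] yaw -0.719 dmm [ 0.4 -0.4  0.7] turn 0.0 w 0.0118 g 21.781609654426575 F [-2.1  5.1  4.9] T [1.614 1.011 0.061] q6 0.58 tilt [ 0.  0. -1.]
```

Dial is at about -0.665. I'm now taking small steps.

Call:
apply_moves --pt "0 0 0 0.025 0.0" --pt "0 0 0 0.025 0.0" --pt "0 0 0 0 0.0"

```text
time: 13.6
eef_pos: [0.522, -0.053, 0.1147]
tcp_rot: [-2.912, 1.178, -0.0]
contact_force: [-2.4, 5.1, 5.5]
gripper_width: 0.0117
grip_force: 21.9
```

```bash
python3 -c "
from h import *
go(.5225,-.053,.114,-.769)"
```

```text
t 13.6 pos [ 0.522  -0.053   0.1147] yaw -0.769 dmm [ 0.3 -0.4  0.7] turn 0.0 w 0.0117 g 21.876430213451385 F [-2.4  5.1  5.5] T [ 1.696  1.06  -0.024] q6 0.53 tilt [ 0.  0. -1.]
```

Call:
apply_moves --pt "0 0 0 0.025 0.0" --pt "0 0 0 0.025 0.0" --pt "0 0 0 0 0.0"

```text
time: 13.9
eef_pos: [0.522, -0.053, 0.1147]
tcp_rot: [-2.882, 1.25, -0.0]
contact_force: [-3.4, 4.6, 5.1]
gripper_width: 0.0115
grip_force: 21.9
```

```bash
python3 -c "
from h import *
go(.5225,-.053,.114,-.819)"
```

```text
t 13.9 pos [ 0.522  -0.053   0.1147] yaw -0.819 dmm [ 0.3 -0.4  0.7] turn 0.0 w 0.0115 g 21.87813699245453 F [-3.4  4.6  5.1] T [ 1.679  1.121 -0.002] q6 0.48 tilt [ 0.  0. -1.]
```

Call:
apply_moves --pt "0 0 0 0.025 0.0" --pt "0 0 0 0.025 0.0" --pt "0 0 0 0 0.0"

```text
time: 14.2
eef_pos: [0.522, -0.053, 0.1147]
tcp_rot: [-2.849, 1.322, -0.0]
contact_force: [-3.2, 4.7, 5.9]
gripper_width: 0.0115
grip_force: 21.9
```

```bash
python3 -c "
from h import *
go(.5225,-.053,.114,-.869)"
```

```text
t 14.2 pos [ 0.522  -0.053   0.1147] yaw -0.869 dmm [ 0.3 -0.4  0.7] turn 0.0 w 0.0115 g 21.882789731025696 F [-3.2  4.7  5.9] T [1.655 1.114 0.014] q6 0.43 tilt [ 0.  0. -1.]
```

Call:
apply_moves --pt "0 0 0 0.025 0.0" --pt "0 0 0 0.025 0.0" --pt "0 0 0 0 0.0"

```text
time: 14.5
eef_pos: [0.522, -0.0531, 0.1147]
tcp_rot: [-2.815, 1.393, -0.0]
contact_force: [-3.0, 4.1, 5.2]
gripper_width: 0.0116
grip_force: 21.9
```

```bash
python3 -c "
from h import *
go(.5225,-.053,.114,-.919)"
```

```text
t 14.5 pos [ 0.522  -0.0531  0.1147] yaw -0.919 dmm [ 0.3 -0.5  0.7] turn 0.0 w 0.0116 g 21.9085031747818 F [-3.   4.1  5.2] T [ 1.637  1.11  -0.096] q6 0.38 tilt [ 0.  0. -1.]
```

Call:
apply_moves --pt "0 0 0 0.025 0.0" --pt "0 0 0 0.025 0.0" --pt "0 0 0 0 0.0"

```text
time: 14.8
eef_pos: [0.522, -0.053, 0.1147]
tcp_rot: [-2.78, 1.463, 0.0]
contact_force: [-2.7, 4.5, 5.4]
gripper_width: 0.0115
grip_force: 21.9
```

```bash
python3 -c "
from h import *
go(.5225,-.053,.114,-.969)"
```

```text
t 14.8 pos [ 0.522  -0.053   0.1147] yaw -0.969 dmm [ 0.3 -0.5  0.7] turn 0.0 w 0.0115 g 21.891088485717773 F [-2.7  4.5  5.4] T [ 1.612  1.1   -0.019] q6 0.33 tilt [ 0.  0. -1.]
```

Call:
apply_moves --pt "0 0 0 0.025 0.0" --pt "0 0 0 0.025 0.0" --pt "0 0 0 0 0.0"

```text
time: 15.1
eef_pos: [0.522, -0.0531, 0.1147]
tcp_rot: [-2.742, 1.532, 0.0]
contact_force: [-2.6, 4.7, 5.0]
gripper_width: 0.0117
grip_force: 21.9
```

```bash
python3 -c "
from h import *
go(.5225,-.053,.114,-1.019)"
```

```text
t 15.1 pos [ 0.522  -0.0531  0.1147] yaw -1.019 dmm [ 0.2 -0.5  0.7] turn 0.0 w 0.0117 g 21.898962557315826 F [-2.6  4.7  5. ] T [ 1.657  1.141 -0.057] q6 0.28 tilt [ 0.  0. -1.]
```

Call:
apply_moves --pt "0 0 0 0.025 0.0" --pt "0 0 0 0.025 0.0" --pt "0 0 0 0 0.0"

```text
time: 15.4
eef_pos: [0.522, -0.0531, 0.1147]
tcp_rot: [-2.703, 1.6, 0.0]
contact_force: [-2.2, 5.8, 5.6]
gripper_width: 0.0117
grip_force: 21.9
```

```bash
python3 -c "
from h import *
go(.5225,-.053,.114,-1.069)"
```

```text
t 15.4 pos [ 0.522  -0.0531  0.1147] yaw -1.069 dmm [ 0.2 -0.5  0.7] turn 0.0 w 0.0117 g 21.891479194164276 F [-2.2  5.8  5.6] T [ 1.621  1.163 -0.073] q6 0.23 tilt [ 0.  0. -1.]
```

Call:
apply_moves --pt "0 0 0 0.025 0.0" --pt "0 0 0 0.025 0.0" --pt "0 0 0 0 0.0"

```text
time: 15.7
eef_pos: [0.522, -0.0531, 0.1147]
tcp_rot: [-2.662, 1.667, 0.0]
contact_force: [-2.9, 4.5, 6.0]
gripper_width: 0.0113
grip_force: 21.9
```

```bash
python3 -c "
from h import *
go(.5225,-.053,.114,-1.119)"
```

```text
t 15.7 pos [ 0.522  -0.0531  0.1147] yaw -1.119 dmm [ 0.2 -0.5  0.7] turn 0.0 w 0.0113 g 21.895289719104767 F [-2.9  4.5  6. ] T [1.63  1.061 0.   ] q6 0.18 tilt [ 0.  0. -1.]
```

Call:
apply_moves --pt "0 0 0 0.025 0.0" --pt "0 0 0 0.025 0.0" --pt "0 0 0 0 0.0"

```text
time: 16.0
eef_pos: [0.522, -0.0531, 0.1147]
tcp_rot: [-2.62, 1.732, 0.0]
contact_force: [-3.0, 3.9, 4.3]
gripper_width: 0.0118
grip_force: 21.9
```

```bash
python3 -c "
from h import *
go(.5225,-.053,.114,-1.169)"
```

```text
t 16.0 pos [ 0.522  -0.0531  0.1147] yaw -1.168 dmm [ 0.2 -0.5  0.7] turn 0.001 w 0.0118 g 21.883375346660614 F [-3.   3.9  4.3] T [1.677 1.123 0.039] q6 0.13 tilt [ 0.  0. -1.]
```

Call:
apply_moves --pt "0 0 0 0.025 0.0" --pt "0 0 0 0.015 0.0" --pt "0 0 0 0 0.0"

```text
time: 16.3
eef_pos: [0.522, -0.0531, 0.1147]
tcp_rot: [-2.586, 1.783, -0.0]
contact_force: [-2.8, 3.7, 5.3]
gripper_width: 0.0119
grip_force: 26.9
```

```bash
python3 -c "
from h import *
go(.5225,-.053,.114,-1.209)"
```

```text
t 16.3 pos [ 0.522  -0.0531  0.1147] yaw -1.207 dmm [ 0.1 -0.5  0.7] turn 0.002 w 0.0119 g 26.870709657669067 F [-2.8  3.7  5.3] T [1.566 1.18  0.57 ] q6 0.09 tilt [ 0.  0. -1.]
```

The torque jumped to +0.57 Nm at about -1.15, so the right dial is caught. I'm relieving it at once, then letting go.

Call:
apply_moves --pt "0 0 0 -0.04 0.0" --pt "0 0 0 0 0.0"

```text
time: 16.5
eef_pos: [0.522, -0.0531, 0.1147]
tcp_rot: [-2.622, 1.73, -0.0]
contact_force: [-2.8, 4.8, 4.9]
gripper_width: 0.0115
grip_force: 21.9
```

Call:
apply_moves --pt "0 0 0 0 0.5" --pt "0 0 0 0 0.5" --pt "0 0 -10 0 0.5" --pt "0 0 -30 0 0.5" --pt "0 0 -40 0 0.5"

```text
time: 17.0
eef_pos: [0.5208, -0.0539, 0.1942]
tcp_rot: [2.618, -1.731, -0.004]
contact_force: [1.1, 0.1, 0.9]
gripper_width: 0.0426
grip_force: 0.0
```

```bash
python3 -c "
from h import *
from bench import bot
print(bot.state()['qpos'])
go(.6528,.0794,.20,-.054)"
```

```text
[ 2.71956648e-01  1.40712214e-01 -3.70717719e-01 -9.24905030e-05
 -1.06322132e+00  1.30681586e-01]
t 17.0 pos [ 0.5208 -0.0539  0.1942] yaw -1.168 dmm [ -70.9 -173.6   -6.4] turn -1.114 w 0.0426 g 0.0 F [1.1 0.1 0.9] T [ 0.007 -0.224  0.004] q6 0.13 tilt [-0.004 -0.001 -1.   ]
```

Call:
apply_moves --pt "0 0 0 -0.14 0.5" --pt "0 0 0 -0.14 0.5" --pt "0 0 0 -0.14 0.5" --pt "0 0 0 -0.14 0.5" --pt "0 0 0 -0.14 0.5"

```text
time: 17.5
eef_pos: [0.5221, -0.0536, 0.1951]
tcp_rot: [-3.058, 0.719, -0.001]
contact_force: [-0.5, 0.1, 1.0]
gripper_width: 0.0429
grip_force: 0.0
```

Call:
apply_moves --pt "0 0 0 -0.14 0.5" --pt "0 0 0 -0.14 0.5" --pt "0 0 0 -0.134 0.5" --pt "25 -28 0 0 0.5" --pt "25 -28 0 0 0.5"

```text
time: 18.0
eef_pos: [0.5755, -0.0002, 0.1957]
tcp_rot: [-3.14, 0.086, -0.002]
contact_force: [0.8, -0.1, -1.8]
gripper_width: 0.0428
grip_force: 0.0
```

Call:
apply_moves --pt "25 -28 0 0 0.5" --pt "25 -28 0 0 0.5" --pt "24 -28 0 0 0.5" --pt "0 0 0 0 0.5" --pt "0 0 0 0 0.5"

```text
time: 18.5
eef_pos: [0.6535, 0.0801, 0.194]
tcp_rot: [3.14, -0.084, -0.001]
contact_force: [-0.1, -0.9, -0.1]
gripper_width: 0.0426
grip_force: 0.0
```

Call:
apply_moves --pt "0 0 0 0 0.5" --pt "0 0 0 0 0.5"

```text
time: 18.7
eef_pos: [0.6529, 0.079, 0.1949]
tcp_rot: [-3.14, 0.086, -0.001]
contact_force: [-0.2, -1.0, -0.2]
gripper_width: 0.0424
grip_force: 0.0
```

```bash
python3 -c "
from h import *
go(.6525,.079,.114,-.054)"
```

```text
t 18.7 pos [0.6529 0.079  0.1949] yaw -0.054 dmm [-0.4  0.  80.9] turn -0.0 w 0.0424 g 0.0 F [-0.2 -1.  -0.2] T [-0.001  0.028  0.025] q6 1.1 tilt [ 0.  0. -1.]
```

Call:
apply_moves --pt "0 0 20 0 0.5" --pt "0 0 25 0 0.5" --pt "0 0 20 0 0.5" --pt "0 0 11 0 0.5" --pt "0 0 4 0 0.5"

```text
time: 19.2
eef_pos: [0.6527, 0.0791, 0.1136]
tcp_rot: [3.14, -0.085, -0.002]
contact_force: [0.8, 0.4, 1.5]
gripper_width: 0.0425
grip_force: 0.0
```

Call:
apply_moves --pt "0 0 0 0 0.5" --pt "0 0 0 0 0.3" --pt "0 0 0 0 0.0" --pt "0 0 0 0 0.0" --pt "0 0 0 0 0.0" --force 30

```text
time: 19.7
eef_pos: [0.6539, 0.0792, 0.1156]
tcp_rot: [3.14, -0.084, 0.002]
contact_force: [-1.1, -4.0, 5.5]
gripper_width: 0.0136
grip_force: 32.2
```

```bash
python3 -c "
from h import *
go(.6525,.079,.114,-.054)"
```

```text
t 19.7 pos [0.6539 0.0792 0.1156] yaw -0.054 dmm [-1.4  0.3  1.6] turn 0.0 w 0.0136 g 32.18429982662201 F [-1.1 -4.   5.5] T [-1.293  0.319 -0.009] q6 1.1 tilt [ 0.002 -0.    -1.   ]
```

Gripped at 13.6 mm. I'm testing with a 4 mm slide to see whether the cover is free.

Call:
apply_moves --pt "0 2 0 0 0.0" --pt "0 2 0 0 0.0" --pt "0 0 0 0 0.0"

```text
time: 20.0
eef_pos: [0.6537, 0.0765, 0.1156]
tcp_rot: [-3.139, 0.084, -0.003]
contact_force: [-1.4, 2.1, 5.8]
gripper_width: 0.0134
grip_force: 32.2
```

```bash
python3 -c "
from h import *
go(.6525,.075,.114,-.054)"
```

```text
t 20.0 pos [0.6537 0.0765 0.1156] yaw -0.054 dmm [-1.2  1.6  1.6] turn 0.0 w 0.0134 g 32.232744097709656 F [-1.4  2.1  5.8] T [ 0.636  0.586 -0.023] q6 1.11 tilt [ 0.002  0.001 -1.   ]
```

Call:
apply_moves --pt "0 2 0 0 0.0" --pt "0 1 0 0 0.0" --pt "0 0 0 0 0.0"

```text
time: 20.3
eef_pos: [0.6536, 0.0738, 0.1156]
tcp_rot: [-3.139, 0.084, -0.003]
contact_force: [-1.6, 3.0, 6.5]
gripper_width: 0.0136
grip_force: 32.2
```

```bash
python3 -c "
from h import *
go(.6525,.072,.114,-.054)"
```

```text
t 20.3 pos [0.6536 0.0738 0.1156] yaw -0.053 dmm [-1.   1.8  1.6] turn 0.001 w 0.0136 g 32.24952936172485 F [-1.6  3.   6.5] T [ 0.889  0.675 -0.023] q6 1.11 tilt [ 0.002  0.002 -1.   ]
```

The cover slides freely at 3 N.

Call:
apply_moves --pt "0 5 0 0 0.0" --pt "0 10 0 0 0.0" --pt "0 10 0 0 0.0" --pt "0 10 0 0 0.0" --pt "0 10 0 0 0.0"

```text
time: 20.8
eef_pos: [0.6512, 0.0288, 0.1156]
tcp_rot: [-3.139, 0.083, -0.004]
contact_force: [-2.4, 4.1, 6.7]
gripper_width: 0.0132
grip_force: 32.3
```

Call:
apply_moves --pt "0 10 0 0 0.0" --pt "0 10 0 0 0.0" --pt "0 10 0 0 0.0" --pt "0 8 0 0 0.0" --pt "0 4 0 0 0.0"

```text
time: 21.3
eef_pos: [0.6488, -0.0137, 0.1156]
tcp_rot: [-3.139, 0.084, -0.003]
contact_force: [-2.7, 3.3, 6.9]
gripper_width: 0.0135
grip_force: 32.4
```

```bash
python3 -c "
from h import *
go(.6537-.0054,.0792-.0999,.114,-.054)"
```

```text
t 21.3 pos [ 0.6488 -0.0137  0.1156] yaw -0.054 dmm [-0.2  7.   1.6] turn 0.0 w 0.0135 g 32.3520165681839 F [-2.7  3.3  6.9] T [1.31  0.887 0.045] q6 1.24 tilt [ 0.002  0.001 -1.   ]
```

Call:
apply_moves --pt "0 3 0 0 0.0" --pt "0 2 0 0 0.0" --pt "0 2 0 0 0.0" --pt "0 0 0 0 0.0"

```text
time: 21.7
eef_pos: [0.6485, -0.0205, 0.1156]
tcp_rot: [-3.139, 0.084, -0.003]
contact_force: [-1.7, 1.6, 5.8]
gripper_width: 0.0137
grip_force: 32.3
```

```bash
python3 -c "
from h import *
go(.6537-.0054,.0792-.0999,.114,-.054)"
```

```text
t 21.7 pos [ 0.6485 -0.0205  0.1156] yaw -0.054 dmm [-0.2  0.2  1.6] turn 0.0 w 0.0137 g 32.32140004634857 F [-1.7  1.6  5.8] T [ 0.685  0.88  -0.021] q6 1.25 tilt [ 0.002  0.001 -1.   ]
```

Now creeping until the end stop pushes back.

Call:
apply_moves --pt "0 1 0 0 0.0" --pt "0 1 0 0 0.0" --pt "0 0 0 0 0.0"

```text
time: 22.0
eef_pos: [0.6485, -0.0208, 0.1156]
tcp_rot: [-3.138, 0.083, -0.004]
contact_force: [-3.2, 9.6, 6.2]
gripper_width: 0.0131
grip_force: 32.5
```

```bash
python3 -c "
from h import *
go(.6537-.0054,.0792-.0999,.114,-.054)"
```

```text
t 22.0 pos [ 0.6485 -0.0208  0.1156] yaw -0.053 dmm [-0.2 -0.1  1.6] turn 0.001 w 0.0131 g 32.529556453228 F [-3.2  9.6  6.2] T [ 3.408  1.28  -0.01 ] q6 1.25 tilt [ 0.003  0.003 -1.   ]
```

The cover is at its end stop, with the force up to 9.6 N. I'm easing off, letting go and rising.

Call:
apply_moves --pt "0 -0.7 0 0 0.0" --pt "0 0 0 0 0.5" --pt "0 0 0 0 0.5" --pt "0 0 0 0 0.5" --pt "0 0 -10 0 0.5"

```text
time: 22.5
eef_pos: [0.6468, -0.0227, 0.123]
tcp_rot: [3.14, -0.085, -0.005]
contact_force: [-0.2, -1.0, -0.8]
gripper_width: 0.0423
grip_force: 0.0
```

Call:
apply_moves --pt "0 0 -30 0 0.5" --pt "0 0 -40 0 0.5" --pt "-20 0 -40 0 0.5" --pt "-40 0 0 0 0.5" --pt "-40 0 0 0 0.5"

```text
time: 23.0
eef_pos: [0.5477, -0.0171, 0.236]
tcp_rot: [-3.14, 0.085, -0.004]
contact_force: [-0.4, 1.0, 0.3]
gripper_width: 0.0425
grip_force: 0.0
```

Call:
apply_moves --pt "-40 0 0 0 0.5" --pt "-40 0 0 0 0.5" --pt "0 0 0 0 0.5" --pt "0 0 0 0 0.5" --pt "0 0 0 0 0.5"

```text
time: 23.5
eef_pos: [0.469, -0.0127, 0.235]
tcp_rot: [-3.14, 0.084, -0.002]
contact_force: [0.7, -0.1, -0.3]
gripper_width: 0.0427
grip_force: 0.0
```

```bash
python3 -c "
from h import *
from bench import bot
go(.65,-.02,.2,-.054)
c=bot.read_camera('scene');cv2.imwrite('pics/s5.png',c['frame'][:,:,::-1])"
```

```text
t 23.5 pos [ 0.469  -0.0127  0.235 ] yaw -0.054 dmm [181.1  -2.4  35.2] turn 0.0 w 0.0427 g 0.0 F [ 0.7 -0.1 -0.3] T [-0.018  0.017  0.031] q6 1.12 tilt [ 0.001  0.    -1.   ]
```

View pics/s5.png

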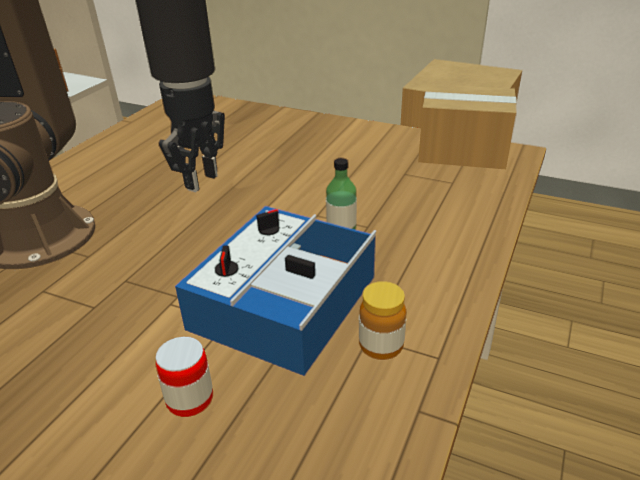

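The cover is open, with the handle at (300,265). Both dials are set, the bottle, jar and can are where they were, and the arm is clear.

```bash
python3 -c "
from bench import bot
print(bot.job_done())"
```

```text
the job is handed in; nothing more can be done
None
```

The job is handed in: the left dial caught at about +1.02 rad and then the right at about -1.15 rad, the cover is open to its end stop, the gripper has let go, and the bottle, jar and can were not touched.

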